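# Jog the drum sander with the tall stick

### The job

Two jog-stick control boxes for the drum sander stand on the guitar maker's bench. Take the taller stick, the one with the round ball knob, tilt it most of the way to its stop towards the end of its own box that carries the small dome lamp, hold it tilted there for at least two seconds, then let go so that it springs back upright. Do not tilt it the other way, and leave the shorter stick alone.

Things in the scene. Friction and masses are not known exactly. Their poses are not given: they have to be found in the camera images.
- tall_box: The grey control box of the tall stick, 146 x 80 mm and 37 mm high on a 160 x 94 mm foot plate, screwed down on the bench. Origin: centre of its underside, on the bench and straight below the stick's pivot. Its x axis runs along its length and points to the end with the dome lamp (a white dome 22 mm across whose top is 53 mm above the bench, 52 mm from the centre); z is up. The stick's pivot is 40 mm above the origin, and its axis is the box's y axis.
- tall_knob (a point): Centre of the tall stick's black ball knob, 34 mm in diameter, on a steel shaft 12 mm thick. It is 110 mm from the pivot, so 150 mm above the bench when the stick is upright, and swings with the stick on an arc of 110 mm radius about the pivot.
- tall_stick (a joint): Tilt of the tall stick in rad: 0 upright (spring-centred), positive when it leans towards the dome lamp, stops at +0.42 and -0.42. It tilts only along the length of its box. The spring is 1 N m per rad, so about 4 N at the knob near the stop; let go, it returns upright by itself in about half a second.
- short_stick (a joint): Tilt of the short stick in rad, the bystander: 0 upright, spring-centred, stops at +0.42 and -0.42. It stands on a second box of the same shape, at least 240 mm from the tall one's centre; black straight cylinder knob, 28 mm in diameter and 26 mm tall, its top 98 mm above the bench.
Mind the look-alikes: they are no part of the job. What is shaped like the tall_box but blue or orange is not meant. What is shaped like the part that bears short_stick but green is not meant.

How it is judged (in metres and radians):
On the way, in this order (a step that is already met when the one before it is completed fails the run):
1. the tall stick is held tilted towards its lamp, by more than 0.25 rad, for two seconds (1.8 s are enough) (value of joint tall_stick above 0.25 rad), for 1.8 s.
2. the tall stick is back upright, within 0.06 rad (value of joint tall_stick between -0.06 and 0.06 rad), for 0.3 s.
At the end, for the whole second after the job is handed in: After the hold, the tall stick stands upright again within 0.06 rad and at rest, and the short stick is upright within 0.06 rad (all of step 2 and velocity of joint tall_stick between -0.05 and 0.05 rad/s and value of joint short_stick between -0.06 and 0.06 rad); the robot touches nothing.
It fails at once if the tall stick is tilted away from its lamp by more than 0.17 rad (value of joint tall_stick below -0.17 rad).
It fails at once if the short stick is tilted by more than 0.12 rad either way (value of joint short_stick above 0.12 rad or value of joint short_stick below -0.12 rad).
It also fails if it takes over 35 s, if anything falls off the work surface, if the arm or the gripper's body presses on something with over 40 N, if the wrist force passes 120 N, or if a joint passes its speed limit or range.

### The arm

A 7-joint arm with a two-finger parallel gripper is mounted at the origin on the work surface. World frame = base frame: x ahead of the robot, y to its left, z up, the work surface at z = 0. Lengths are in mm, angles in rad, forces in N, time in s.
With the tool pointing down it reaches from about 400 to 850 mm from the base axis. Payload 10.4 kg.
Tool frame: the origin (TCP) lies on the front face of the gripper's body, between the roots of the fingers; the fingertips stand 70 mm ahead of it and the grasp point (between the pads) lies 51 mm ahead of it (env.grip_depth is the distance from the TCP to the grasp point, in mm); z points along the fingers, y is the line along which they close (so a half turn about z gives the same grasp; the last joint's range is limited). The gripper opens to 87 mm and grips with 3 to 60 N. Pads are 19 mm wide; open, the fingers measure 117 mm over their backs; the gripper's body (75 mm by 190 mm) begins 51 mm behind the grasp point.
Start: joints at [1.246, 0.332, -0.065, 1.46, 0.022, 1.35, -0.088], TCP at [185.793, -596.762, 292.276] pointing down, gripper open.
Joint ranges: [-2.6, 2.6], [-0.5, 2.12], [-1.47, 1.34], [0.16, 2.42], [-1.27, 4.41], [0.06, 2.06], [-2.6, 2.6]. Speed limits (rad/s): [2.22, 2.22, 2.79, 2.79, 3.14, 3.14, 3.14].

### API

Orientations are given as a unit quaternion [x, y, z, w].
In Python, from workcell import env gives the robot as it stands. The module is installed in compiled form; this text tells all that it offers.
- The arm moves only by the tool servo_tool, never from a script. Its argument "targets" is a list of rows, each an object with "travel": the shift along the world's x, y, z as a fraction of full scale, a list of three; "rotation": the turn, a rotation vector about the world's x, y, z as a fraction of full scale, a list of three; "jaw": the closure in counts, from 0 (fully open) to 255 (shut). In form: [{"travel": [dx, dy, dz], "rotation": [rx, ry, rz], "jaw": jaw}, ...]. A call has 1 to 10 rows; each row is the pose to reach, as a shift and turn from the pose commanded when the call began, turning the shorter way round; what a row does not reach only later rows make up. Full scale, the value 1, is 0.12 m for a shift and 360 degrees for a turn. A row lasts 1/10 s, in which the tool goes at most 50 mm and 8.59 degrees, less where a joint would pass 70% of its speed; a pose out of reach is approached as far as the arm can. A call with a number of a shift or a turn outside -1 to 1 is refused whole. A call with a gripper value outside its range is refused whole. The fingers move at their own pace and stop on an object; the grip force is fixed at half the most. Time passes only in rows, so rows that repeat a pose let the fingers close. It gives the time, the measured TCP pose, the force, the opening and the grip force at its end, in the units of the state.
- env.observe(): the state, without advancing time (a new reading comes with each control period).
- env.read_camera(name): name is "side" or "top"; returns the picture (420x560x3 uint8, red, green, blue); there is no depth.
- env.camera_info(name): a dict with "camera_matrix" (3x3 intrinsics, pixels), "R" (3x3) and "t" (3): a world point X has camera coordinates R X + t. Camera axes: x right, y down, z forward; pixel columns grow to the right and rows downward; lengths in mm; the calibration is good to about 2 mm. A picture is of the moment at which its call begins. camera_info takes no time and is no camera call.
- env.job_done(): hands the job in; it is judged then, once.
The state is a dict: "time": time; "qpos": joint angles; "dq": joint speeds; "tau": joint torques, N m; "position": TCP position; "eef_rot": TCP orientation; "force": force on the tool from outside, world axes, zero at the start; "moment": the same for the moment, N m; "gripper_width": opening from 0.0 (shut) to 1.0 (fully open); "gripper_force": force on a finger pad.
Only numpy, scipy, OpenCV 4.12 (cv2) and the standard library are available. Lean on these libraries where they do the work, as an engineer would, in place of code of your own. Each camera call takes 0.05 s, during which the arm holds its last target. There are 200 camera calls.

## Working session

There is one attempt and no reset: what is moved stays moved. The work goes in short steps, Python scripts to look and compute and a tool call to move; the robot and the scene stay as the last step left them, time stands still between calls to the robot, and variables do not carry over. Pictures are saved under pics/ and viewed, at most 10 in all, crops included, and the job is handed in when it is done.

Besides the shell and the picture viewer there is one more tool, called after "Request:" by a JSON object that holds its "fn" and its "kwargs", one argument or row to a line. servo_tool: Moves the arm, as the interface text tells. Shift numbers are shares of 0.12 m and turn numbers shares of 360 degrees, none past 1 either way. Its arguments: {"type":"object","properties":{"targets":{"type":"array","items":{"type":"object","properties":{"travel":{"type":"array","items":{"type":"number","minimum":-1,"maximum":1}},"rotation":{"type":"array","items":{"type":"number","minimum":-1,"maximum":1}},"jaw":{"type":"number"}}}}},"required":["targets"]}

```bash
mkdir -p pics
python3 - <<'E'
from workcell import env
import cv2
for n in("top","side"):
    cv2.imwrite(f"pics/{n}0.png",env.read_camera(n)[:,:,::-1])
    c=env.camera_info(n);print(n,c)
s=env.observe();print(s["time"],s["position"],s["eef_rot"],s["force"],s["gripper_width"])
E
```

```text
top {'camera_matrix': array([[460.14135211,   0.        , 279.25311092],
       [  0.        , 460.14135211, 208.80346586],
       [  0.        ,   0.        ,   1.        ]]), 'R': array([[-0.00697403, -0.9998274 ,  0.01722038],
       [-0.99194126,  0.00473837, -0.12660994],
       [ 0.12650649, -0.01796458, -0.9918031 ]]), 't': array([-107.26335859,  485.91700466, 1305.79877502])}
side {'camera_matrix': array([[452.58033354,   0.        , 280.4160681 ],
       [  0.        , 452.58033354, 210.52064984],
       [  0.        ,   0.        ,   1.        ]]), 'R': array([[-0.72642507, -0.6869546 ,  0.01999981],
       [-0.53926735,  0.55172917, -0.63622767],
       [ 0.42602505, -0.47295697, -0.77124209]]), 't': array([264.51272451, 386.92348249, 850.98785455])}
0.1 [ 185.67721427 -596.50788998  291.54836224] [ 9.88637839e-01  1.50315741e-01 -1.24207337e-04 -6.20905074e-04] [-0.21111007  0.10867471  0.5346899 ] 0.9994147692625948
```

View pics/top0.png

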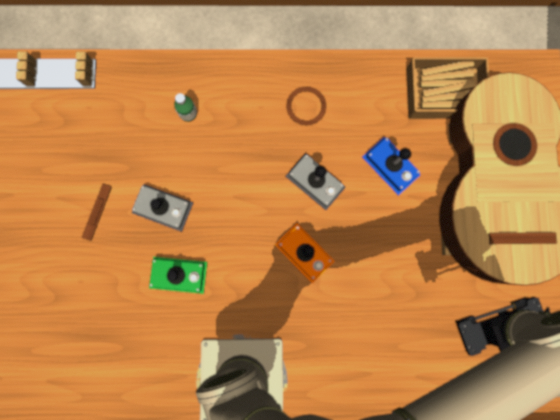

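View pics/side0.png

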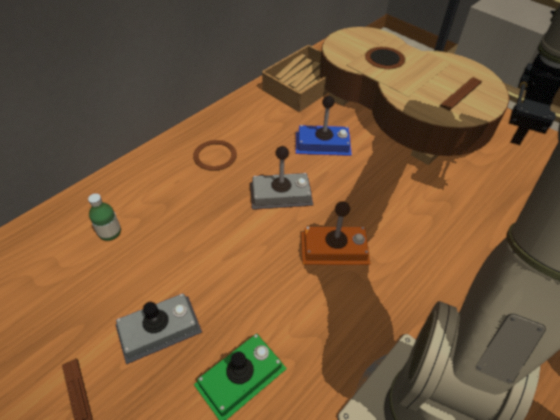

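Candidates in the top view are grey (316,180), grey (161,207), blue (391,165), orange (305,252) and green (178,274). In the side view the grey box at (282,190) has the tall stick, with a ball knob at (282,153). The grey box at (158,325) has the short cylinder. I choose the grey box at top (316,180) and will check it in a crop.

```bash
cat > h.py <<'E'
import numpy as np, cv2
from workcell import env
def ray(n,p):
    c=env.camera_info(n);R,t,K=c["R"],np.array(c["t"]),c["camera_matrix"]
    d=R.T@np.linalg.inv(K)@np.array([p[0],p[1],1.]); return -R.T@t,d/np.linalg.norm(d)
def plane(n,p,z):
    o,d=ray(n,p); return o+d*(z-o[2])/d[2]
def cross(p,q):
    o1,d1=ray("top",p);o2,d2=ray("side",q)
    s=np.linalg.lstsq(np.c_[d1,-d2],o2-o1,rcond=None)[0]
    a,b=o1+s[0]*d1,o2+s[1]*d2; return (a+b)/2,np.linalg.norm(a-b)
E
python3 - <<'E'
import cv2,numpy as np
from h import *
t=cv2.imread("pics/top0.png");s=cv2.imread("pics/side0.png")
a=cv2.resize(t[140:220,270:365],None,fx=4.2,fy=4.2,interpolation=2);b=cv2.resize(s[135:215,235:330],None,fx=4.2,fy=4.2,interpolation=2)
cv2.imwrite("pics/crop.png",np.hstack([a,b]))
def blobs(im,box,f,mn):
    x0,y0,x1,y1=box;m=f(im[y0:y1,x0:x1].astype(int)).astype(np.uint8)
    n,l,st,c=cv2.connectedComponentsWithStats(m)
    return [(c[i]+[x0,y0],st[i][4],st[i][:4]+[x0,y0,0,0]) for i in range(1,n) if st[i][4]>=mn]
sat=lambda p:p.max(2)-p.min(2)
for nm,im,box in(("top",t,(280,145,352,215)),("side",s,(245,140,320,212))):
    print(nm,"grey",blobs(im,box,lambda p:(sat(p)<30),60))
    print(nm,"dark",blobs(im,box,lambda p:(p.max(2)<48),15))
    print(nm,"white",blobs(im,box,lambda p:(p.min(2)>165),8))
    x0,y0,x1,y1=box;g=(sat(im[y0:y1,x0:x1].astype(int))<30).astype(np.uint8)
    c=max(cv2.findContours(g,0,1)[0],key=cv2.contourArea);print(cv2.minAreaRect(c+[x0,y0]))
E
```

```text
top grey [(array([315.188     , 180.98466667]), np.int32(1500), array([287, 155,  57,  54]))]
top dark [(array([317.38502674, 176.12299465]), np.int32(187), array([309, 166,  17,  21]))]
top white [(array([330.49152542, 190.96610169]), np.int32(59), array([326, 187,   9,   9]))]
((315.3541564941406, 180.79824829101562), (51.410091400146484, 29.670507431030273), 40.10091018676758)
side grey [(array([280.39919151, 188.47902981]), np.int32(1979), array([251, 147,  61,  62]))]
side dark [(array([281.53424658, 153.20547945]), np.int32(73), array([277, 148,  10,  11]))]
side white [(array([301.63157895, 180.47368421]), np.int32(19), array([299, 179,   6,   4]))]
((279.7588806152344, 176.8827362060547), (59.467987060546875, 59.268428802490234), 86.18592071533203)
```

View pics/crop.png

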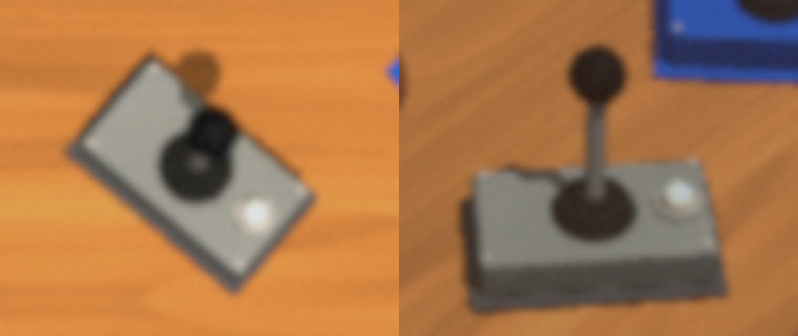

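The crop confirms a grey box, a tall shaft and a ball knob. The knob is at top (320.7,171) and side (282,153), and the lamp is at top (330.7,191).

Run:
```python
from h import *
k,e=cross((320.5,171),(281.9,153.1));l,el=cross((330.5,191),(301.6,181.0))
print("knob",k,e,plane("top",(320.5,171),150));print("lamp",l,el,plane("top",(330.5,191),49))
b=plane("top",(316.7,179.3),44);print("boot",b)
for z in(18,):print("rect",plane("top",(315.35,180.8),z))
L=plane("top",(330.5,191),49)
for c in(b,k):print(np.linalg.norm((L-c)[:2]),np.degrees(np.arctan2(*(L-c)[:2][::-1])))
a=np.radians(40.1);u=np.array([np.cos(a),np.sin(a)])*20
d=plane("top",(315.35,180.8)+u,20)-plane("top",(315.35,180.8)-u,20);print("rect dir",np.degrees(np.arctan2(d[1],d[0])))
sh=plane("top",(161,207),40);print("short",sh)
for n,p,z in(("orange",(305,252),150),("blue",(404,154),150)):print(n,plane("top",p,z))
```

```text
knob [ 571.59351049 -219.5808396   149.36906518] 0.8716247214269371 [ 571.81844914 -219.25908409  150.        ]
lamp [ 534.16960802 -257.86357934   50.76479127] 0.5565500528258974 [ 534.23178592 -258.25052169   49.        ]
boot [ 569.69878762 -219.41875504   44.        ]
rect [ 570.21108559 -217.96972612   18.        ]
52.59100978188098 -132.40702031901813
53.77027780168671 -134.0144460363437
rect dir -131.039406951789
short [491.09126717 230.32865892  40.        ]
orange [ 355.82732015 -174.62699464  150.        ]
blue [ 617.85833375 -446.10621769  150.        ]
```

Request:
{"fn": "servo_tool", "kwargs": {
  "targets": [
    {"travel":[0.2,0.2,0.05],"rotation":[0,0,0.02],"jaw":255},
    {"travel":[0.4,0.4,0.05],"rotation":[0,0,0.04],"jaw":255},
    {"travel":[0.6,0.6,0.05],"rotation":[0,0,0.06],"jaw":255},
    {"travel":[0.8,0.8,0.05],"rotation":[0,0,0.08],"jaw":255},
    {"travel":[1,1,0.05],"rotation":[0,0,0.087],"jaw":255},
    {"travel":[1,1,0.05],"rotation":[0,0,0.087],"jaw":255}
  ]
}}

```text
time: 0.7
position: [310.0, -472.9, 298.3]
eef_rot: [0.91, 0.416, 0.001, -0.0]
force: [0.7, -0.3, 0.9]
gripper_width: 0.54
gripper_force: 0.0
```

Request:
{"fn": "servo_tool", "kwargs": {
  "targets": [
    {"travel":[0.2,0.2,0],"rotation":[0,0,0],"jaw":255},
    {"travel":[0.4,0.4,0],"rotation":[0,0,0],"jaw":255},
    {"travel":[0.6,0.6,0],"rotation":[0,0,0],"jaw":255},
    {"travel":[0.8,0.8,0],"rotation":[0,0,0],"jaw":255},
    {"travel":[1,1,0],"rotation":[0,0,0],"jaw":255},
    {"travel":[1,1,0],"rotation":[0,0,0],"jaw":255}
  ]
}}

```text
time: 1.3
position: [429.0, -352.8, 298.1]
eef_rot: [0.91, 0.415, 0.001, -0.001]
force: [-0.3, -0.9, -1.0]
gripper_width: 0.033
gripper_force: 0.0
```

Request:
{"fn": "servo_tool", "kwargs": {
  "targets": [
    {"travel":[0.2,0.2,0],"rotation":[0,0,0],"jaw":255},
    {"travel":[0.4,0.4,0],"rotation":[0,0,0],"jaw":255},
    {"travel":[0.6,0.6,0],"rotation":[0,0,0],"jaw":255},
    {"travel":[0.8,0.8,0],"rotation":[0,0,0],"jaw":255},
    {"travel":[1,1,0],"rotation":[0,0,0],"jaw":255},
    {"travel":[1,1,0],"rotation":[0,0,0],"jaw":255}
  ]
}}

```text
time: 1.9
position: [548.1, -232.8, 297.8]
eef_rot: [0.91, 0.414, 0.001, -0.001]
force: [-0.1, 0.8, -0.3]
gripper_width: 0.007
gripper_force: 0.0
```

Request:
{"fn": "servo_tool", "kwargs": {
  "targets": [
    {"travel":[0.24,0.22,0],"rotation":[0,0,0],"jaw":255},
    {"travel":[0.48,0.44,0],"rotation":[0,0,0],"jaw":255},
    {"travel":[0.48,0.44,-0.2],"rotation":[0,0,0],"jaw":255},
    {"travel":[0.48,0.44,-0.4],"rotation":[0,0,0],"jaw":255},
    {"travel":[0.48,0.44,-0.6],"rotation":[0,0,0],"jaw":255},
    {"travel":[0.48,0.44,-0.83],"rotation":[0,0,0],"jaw":255},
    {"travel":[0.48,0.44,-0.83],"rotation":[0,0,0],"jaw":255}
  ]
}}

```text
time: 2.6
position: [600.9, -185.2, 194.5]
eef_rot: [0.912, 0.411, -0.003, -0.002]
force: [-0.3, 0.5, 0.4]
gripper_width: 0.008
gripper_force: 0.0
```

Run:
```python
from h import *
s=env.observe();print(s["time"],s["position"],s["eef_rot"],s["force"])
a=env.read_camera("top")[120:230,250:390,::-1];b=env.read_camera("side")[80:220,220:360,::-1]
cv2.imwrite("pics/ap.png",np.hstack([cv2.resize(a,(509,400),interpolation=2)[:,:400],cv2.resize(b,(400,400),interpolation=2)]))
```

```text
2.6 [ 600.91990533 -185.18571831  194.50041954] [ 0.91167061  0.41090718 -0.00284614 -0.00197313] [-0.33955729  0.45312764  0.37982083]
```

View pics/ap.png

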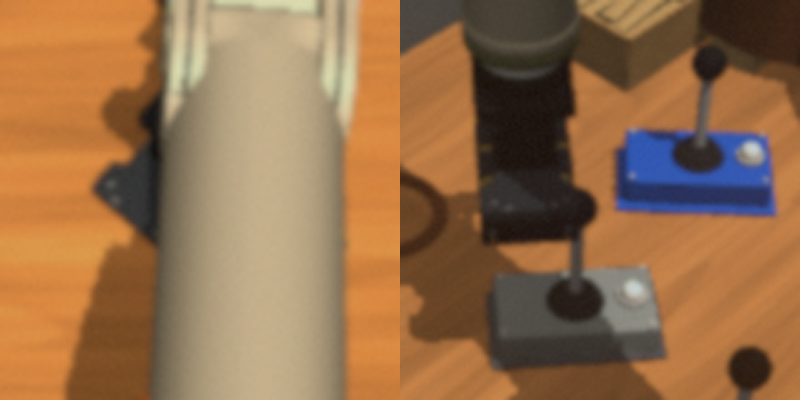

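The stick is still upright, with the knob at side (281,152.5). The fingers are hidden behind the gripper body, about 18 mm short of contact on the side away from the lamp. I push now.

Request:
{"fn": "servo_tool", "kwargs": {
  "targets": [
    {"travel":[-0.03,-0.034,0],"rotation":[0,0,0],"jaw":255},
    {"travel":[-0.06,-0.068,0],"rotation":[0,0,0],"jaw":255},
    {"travel":[-0.09,-0.1,0],"rotation":[0,0,0],"jaw":255},
    {"travel":[-0.12,-0.136,0],"rotation":[0,0,0],"jaw":255},
    {"travel":[-0.15,-0.17,0],"rotation":[0,0,0],"jaw":255},
    {"travel":[-0.18,-0.204,0],"rotation":[0,0,0],"jaw":255},
    {"travel":[-0.21,-0.238,0],"rotation":[0,0,0],"jaw":255},
    {"travel":[-0.24,-0.272,0],"rotation":[0,0,0],"jaw":255},
    {"travel":[-0.265,-0.3,0],"rotation":[0,0,0],"jaw":255},
    {"travel":[-0.265,-0.3,0],"rotation":[0,0,0],"jaw":255}
  ]
}}

```text
time: 3.7
position: [571.2, -220.6, 198.5]
eef_rot: [0.912, 0.411, -0.0, 0.0]
force: [2.1, 1.7, -1.4]
gripper_width: 0.001
gripper_force: 1.3
```

Run:
```python
from h import *
u=np.array([-.663,-.749])
s=env.observe();print(s["time"],s["position"],s["force"],"u",(s["position"][:2]-[571,-219])@u,"Fu",s["force"][:2]@u)
c=env.camera_info("side")
for t in(0,.25,.3,.35,.4):
    X=np.r_[np.array([571,-219])+u*110*np.sin(t),40+110*np.cos(t)]
    p=c["camera_matrix"]@(c["R"]@X+c["t"]);print(t,p[:2]/p[2])
b=env.read_camera("side")[80:220,220:360,::-1]
cv2.imwrite("pics/push.png",cv2.resize(b,(560,560),interpolation=2))
```

```text
3.7 [ 571.16775108 -220.6035725   198.49192282] [ 2.13217235  1.70376901 -1.38091503] u 1.089856834454231 Fu -2.6897532577230168
0 [281.74060939 153.11433573]
0.25 [292.99662022 153.63152538]
0.3 [295.15914996 153.98409576]
0.35 [297.2767625  154.41708392]
0.4 [299.34325943 154.9287973 ]
```

View pics/push.png

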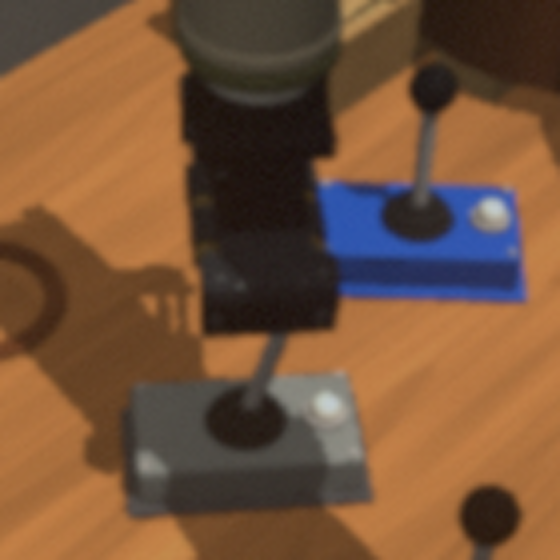

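The stick leans towards the lamp, with its shaft running from (250,410) to (278,335) in the crop. The tilt is about 0.25 and the force about 2.7 N. I push 9 mm further and hold.

Request:
{"fn": "servo_tool", "kwargs": {
  "targets": [
    {"travel":[-0.025,-0.028,0],"rotation":[0,0,0],"jaw":255},
    {"travel":[-0.05,-0.056,0],"rotation":[0,0,0],"jaw":255},
    {"travel":[-0.05,-0.056,0],"rotation":[0,0,0],"jaw":255},
    {"travel":[-0.05,-0.056,0],"rotation":[0,0,0],"jaw":255},
    {"travel":[-0.05,-0.056,0],"rotation":[0,0,0],"jaw":255}
  ]
}}

```text
time: 4.25
position: [565.6, -226.4, 198.5]
eef_rot: [0.911, 0.412, 0.0, -0.0]
force: [3.1, 2.6, -3.9]
gripper_width: 0.005
gripper_force: 1.9
```

Run:
```python
from h import *
u=np.array([-.663,-.749])
s=env.observe();print(s["time"],s["position"],s["force"],"u",(s["position"][:2]-[571,-219])@u,"Fu",s["force"][:2]@u)
b=env.read_camera("side")[80:220,220:360,::-1]
cv2.imwrite("pics/push2.png",cv2.resize(b,(560,560),interpolation=2))
```

```text
4.25 [ 565.601272   -226.35422256  198.5349793 ] [ 3.10898443  2.62083857 -3.90454828] u 9.087669366667134 Fu -4.024264766355279
```

View pics/push2.png

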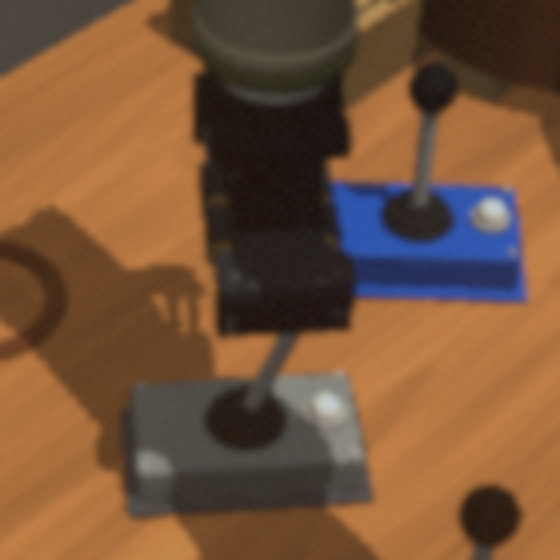

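The tilt is greater now, with the shaft leaning from (252,410) to (290,335) and a force of 4.0 N, so about 0.35 rad. I hold here.

Request:
{"fn": "servo_tool", "kwargs": {
  "targets": [
    {"travel":[0,0,0],"jaw":255},
    {"travel":[0,0,0],"jaw":255},
    {"travel":[0,0,0],"jaw":255},
    {"travel":[0,0,0],"jaw":255},
    {"travel":[0,0,0],"jaw":255},
    {"travel":[0,0,0],"jaw":255},
    {"travel":[0,0,0],"jaw":255},
    {"travel":[0,0,0],"jaw":255},
    {"travel":[0,0,0],"jaw":255},
    {"travel":[0,0,0],"jaw":255}
  ]
}}

```text
invalid input
```

Request:
{"fn": "servo_tool", "kwargs": {
  "targets": [
    {"travel":[0,0,0],"jaw":255},
    {"travel":[0,0,0],"jaw":255},
    {"travel":[0,0,0],"jaw":255},
    {"travel":[0,0,0],"jaw":255},
    {"travel":[0,0,0],"jaw":255},
    {"travel":[0,0,0],"jaw":255},
    {"travel":[0,0,0],"jaw":255},
    {"travel":[0,0,0],"jaw":255},
    {"travel":[0,0,0],"jaw":255},
    {"travel":[0,0,0],"jaw":255}
  ]
}}

```text
invalid input
```

Request:
{"fn": "servo_tool", "kwargs": {
  "targets": [
    {"travel":[0,0,0],"jaw":255},
    {"travel":[0,0,0],"jaw":255},
    {"travel":[0,0,0],"jaw":255},
    {"travel":[0,0,0],"jaw":255},
    {"travel":[0,0,0],"jaw":255}
  ]
}}

```text
invalid input
```

Request:
{"fn": "servo_tool", "kwargs": {
  "targets": [
    {"travel":[0.05,0.056,0],"jaw":255},
    {"travel":[0.1,0.11,0],"jaw":255},
    {"travel":[0.15,0.17,0],"jaw":255},
    {"travel":[0.2,0.22,0],"jaw":255},
    {"travel":[0.25,0.28,0],"jaw":255},
    {"travel":[0.3,0.34,0],"jaw":255},
    {"travel":[0.36,0.41,0],"jaw":255},
    {"travel":[0.42,0.48,0],"jaw":255},
    {"travel":[0.48,0.55,0],"jaw":255},
    {"travel":[0.48,0.55,0],"jaw":255}
  ]
}}

```text
invalid input
```

Request:
{"fn": "servo_tool", "kwargs": {
  "targets": [
    {"travel":[0,0,0.2],"jaw":255},
    {"travel":[0,0,0.4],"jaw":255},
    {"travel":[0,0,0.6],"jaw":255},
    {"travel":[0,0,0.8],"jaw":255},
    {"travel":[0.2,0.2,0.8],"jaw":255},
    {"travel":[0.4,0.4,0.8],"jaw":255},
    {"travel":[0.4,0.4,0.8],"jaw":255},
    {"travel":[0.4,0.4,0.8],"jaw":255}
  ]
}}

```text
invalid input
```

Run:
```python
from h import *
s=env.observe();print(s["time"],s["position"],s["force"],np.abs(s["dq"]).max())
cv2.imwrite("pics/end.png",env.read_camera("side")[:,:,::-1])
```

```text
4.3 [ 565.58482911 -226.33042341  198.55506153] [ 2.88506088  2.01329823 -2.79279124] 0.0017586171382607545
```

View pics/end.png

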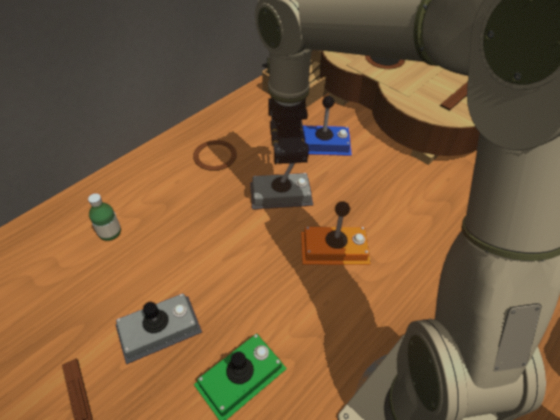

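The calls were refused because each row also needs "rotation". Nothing moved, and the stick is still tilted in the picture (shaft at (290,170)). I repeat the hold first.

Request:
{"fn": "servo_tool", "kwargs": {
  "targets": [
    {"travel":[0,0,0],"rotation":[0,0,0],"jaw":255},
    {"travel":[0,0,0],"rotation":[0,0,0],"jaw":255},
    {"travel":[0,0,0],"rotation":[0,0,0],"jaw":255},
    {"travel":[0,0,0],"rotation":[0,0,0],"jaw":255},
    {"travel":[0,0,0],"rotation":[0,0,0],"jaw":255},
    {"travel":[0,0,0],"rotation":[0,0,0],"jaw":255},
    {"travel":[0,0,0],"rotation":[0,0,0],"jaw":255},
    {"travel":[0,0,0],"rotation":[0,0,0],"jaw":255},
    {"travel":[0,0,0],"rotation":[0,0,0],"jaw":255},
    {"travel":[0,0,0],"rotation":[0,0,0],"jaw":255}
  ]
}}

```text
time: 5.35
position: [565.6, -226.6, 198.7]
eef_rot: [0.911, 0.412, 0.0, -0.0]
force: [1.9, 2.9, -3.0]
gripper_width: 0.008
gripper_force: 1.7
```

Request:
{"fn": "servo_tool", "kwargs": {
  "targets": [
    {"travel":[0,0,0],"rotation":[0,0,0],"jaw":255},
    {"travel":[0,0,0],"rotation":[0,0,0],"jaw":255},
    {"travel":[0,0,0],"rotation":[0,0,0],"jaw":255},
    {"travel":[0,0,0],"rotation":[0,0,0],"jaw":255},
    {"travel":[0,0,0],"rotation":[0,0,0],"jaw":255},
    {"travel":[0,0,0],"rotation":[0,0,0],"jaw":255},
    {"travel":[0,0,0],"rotation":[0,0,0],"jaw":255},
    {"travel":[0,0,0],"rotation":[0,0,0],"jaw":255},
    {"travel":[0,0,0],"rotation":[0,0,0],"jaw":255},
    {"travel":[0,0,0],"rotation":[0,0,0],"jaw":255}
  ]
}}

```text
time: 6.35
position: [565.6, -226.7, 198.7]
eef_rot: [0.911, 0.412, 0.0, 0.0]
force: [2.2, 3.5, -2.2]
gripper_width: 0.005
gripper_force: 1.7
```

Request:
{"fn": "servo_tool", "kwargs": {
  "targets": [
    {"travel":[0,0,0],"rotation":[0,0,0],"jaw":255},
    {"travel":[0,0,0],"rotation":[0,0,0],"jaw":255},
    {"travel":[0,0,0],"rotation":[0,0,0],"jaw":255},
    {"travel":[0,0,0],"rotation":[0,0,0],"jaw":255},
    {"travel":[0,0,0],"rotation":[0,0,0],"jaw":255}
  ]
}}

```text
time: 6.85
position: [565.6, -226.7, 198.7]
eef_rot: [0.911, 0.412, 0.0, 0.0]
force: [2.5, 2.0, -1.7]
gripper_width: 0.005
gripper_force: 1.7
```

Held for about 2.6 s with a steady force. I back off now, then go up and away.

Request:
{"fn": "servo_tool", "kwargs": {
  "targets": [
    {"travel":[0.05,0.056,0],"rotation":[0,0,0],"jaw":255},
    {"travel":[0.1,0.11,0],"rotation":[0,0,0],"jaw":255},
    {"travel":[0.15,0.17,0],"rotation":[0,0,0],"jaw":255},
    {"travel":[0.2,0.22,0],"rotation":[0,0,0],"jaw":255},
    {"travel":[0.25,0.28,0],"rotation":[0,0,0],"jaw":255},
    {"travel":[0.3,0.34,0],"rotation":[0,0,0],"jaw":255},
    {"travel":[0.36,0.41,0],"rotation":[0,0,0],"jaw":255},
    {"travel":[0.42,0.48,0],"rotation":[0,0,0],"jaw":255},
    {"travel":[0.48,0.55,0],"rotation":[0,0,0],"jaw":255},
    {"travel":[0.48,0.55,0],"rotation":[0,0,0],"jaw":255}
  ]
}}

```text
time: 7.85
position: [624.2, -158.5, 198.6]
eef_rot: [0.911, 0.413, 0.0, -0.0]
force: [-0.3, -0.2, -0.2]
gripper_width: 0.006
gripper_force: 0.0
```

Request:
{"fn": "servo_tool", "kwargs": {
  "targets": [
    {"travel":[0,0,0.2],"rotation":[0,0,0],"jaw":255},
    {"travel":[0,0,0.4],"rotation":[0,0,0],"jaw":255},
    {"travel":[0,0,0.6],"rotation":[0,0,0],"jaw":255},
    {"travel":[0,0,0.8],"rotation":[0,0,0],"jaw":255},
    {"travel":[0.2,0.2,0.8],"rotation":[0,0,0],"jaw":255},
    {"travel":[0.4,0.4,0.8],"rotation":[0,0,0],"jaw":255},
    {"travel":[0.4,0.4,0.8],"rotation":[0,0,0],"jaw":255},
    {"travel":[0.4,0.4,0.8],"rotation":[0,0,0],"jaw":255}
  ]
}}

```text
time: 8.65
position: [671.3, -112.2, 294.3]
eef_rot: [0.911, 0.412, -0.0, -0.0]
force: [-0.0, -1.3, 0.4]
gripper_width: 0.007
gripper_force: 0.0
```

Run:
```python
from h import *
s=env.observe();print(s["time"],s["position"],s["force"],np.abs(s["dq"]).max())
cv2.imwrite("pics/end2.png",env.read_camera("side")[:,:,::-1])
```

```text
8.65 [ 671.32029214 -112.19208403  294.25493519] [-0.00167971 -1.30573112  0.42068745] 0.02737447076818477
```

View pics/end2.png

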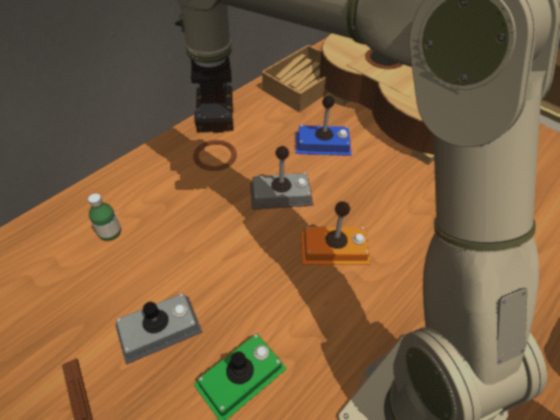

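The tall stick is upright again, with its knob at (282,153) as at the start. The short stick at (152,315) is unmoved, and the arm is clear of everything.

```bash
python3 -c "
from workcell import env
print(env.job_done())"
```

```text
the job is handed in; nothing more can be done
None
```

I handed the job in: the tall stick was tilted about 0.35 rad (estimated from knob position and push force) towards its dome lamp, held for over 2.5 s and released; it is upright again, the short stick was not touched, and the arm is clear.

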